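# Show the notched glass slip on the light pad

### The arm

A 7-joint arm with a two-finger parallel gripper is mounted at the origin on the work surface. World frame = base frame: x ahead of the robot, y to its left, z up, the work surface at z = 0. Lengths are in m, angles in rad, forces in N, time in s.
With the tool pointing down it reaches from about 0.4 to 0.9 m from the base axis. Payload 5.6 kg.
Tool frame: the origin (TCP) lies midway between the tips of the shut fingers; the grasp point (between the pads) lies 19 mm behind it; y points along the fingers, z is the direction in which the jaws open and shut, and the axes are right-handed (so a half turn about y gives the same grasp; the last joint's range is limited). The gripper opens to 92 mm and grips with 3 to 60 N. Pads are 20 mm wide; open, the fingers measure 128 mm over their backs; the gripper's body (75 mm by 189 mm) begins 69 mm behind the grasp point.
Start: joints at [1.295, 0.468, -0.012, 1.603, 0.006, 1.071, -0.056], TCP at [0.15, -0.632, 0.215] pointing down, gripper open.
Joint ranges: [-2.53, 2.53], [-0.31, 2.02], [-1.57, 1.55], [0.28, 2.44], [-1.29, 4.43], [0.15, 1.84], [-2.92, 2.92]. Speed limits (rad/s): [2.57, 2.57, 3.14, 3.14, 3.14, 3.14, 3.14].

### API

Orientations are given as a 3x3 rotation matrix whose columns are the frame's x, y, z axes.
In Python, from station import env, effector, solver, viewer, workorder, search_frame, tip_of gives the robot as it stands. Calls block until the motion is done:
- env.reach(position, orientation): joint-space move of the TCP to a pose.
- env.movel(position, frame=None, rate=0.15): straight line of the TCP; frame=None keeps the orientation; rate is the mean speed in m/s.
- env.goto_joints(angles): joint-space move.
- effector.release() and effector.grasp(squeeze=None): open the fingers fully, or close them until they stop; squeeze is the grip in N (None keeps the last).
- env.pause(seconds).
- solver.inverse_kinematics(position, orientation): joint angles nearest the present ones, or None.
- env.sense(): the state.
- viewer.read_camera(name): name is "scene" or "top" or "wrist"; returns (picture, depth): 400x640x3 uint8, red, green, blue; 400x640 float32, m along the optical axis (not along the pixel's ray), 0 where there is no reading.
- viewer.camera_info(name): a dict with "intrinsics" (3x3 intrinsics, pixels), "eye" and "rotation" of the camera in the world; the wrist camera has in their place "T_tool_cam" (4x4, takes a point from camera to tool coordinates, whose origin is the TCP and whose axes are the tool frame's). Camera axes: x right, y up, looking along -z (the intrinsics and any distortion apply to the point x, -y, -z); pixel columns grow to the right and rows downward; lengths in m; the calibration is good to about 2 mm. A picture is of the moment at which its call begins: read the wrist's pose just before it. camera_info takes no time and is no camera call.
A pose or a line that the arm cannot do raises env.PlanningError and nothing moves.
- workorder.finish_job(): hands the job in, once; it reports no verdict.
Trained networks look in the newest picture that a camera, given by its name, has taken for a name from the list of things; names that differ only in an ending like _2 or _b are one class to them, and where a whole thing is asked for, a point or a joint stands for the part that bears it (a point fixed in the world has none). Each returns a list of dicts, best first, with "score" (0 to 1); they miss things now and then, are a little off and sometimes report something else, mostly with a low value. They report only what shows in the picture. A call takes as long as a camera call.
- search_frame(camera, name): "at" ([x, y, z] in m, in world coordinates, good to about 4 mm: the middle of the surface that is visible of it).
- tip_of(camera, name): "at" ([x, y, z] in m, in world coordinates, good to about 4 mm: a listed point, or the origin of a listed thing).
The state is a dict: "t": time; "joint_positions": joint angles; "joint_velocities": joint speeds; "tau": joint torques, N m; "ee_pos": TCP position; "tcp_rot": TCP orientation; "wrist_force": force on the tool from outside, world axes, zero at the start; "moment": the same for the moment, N m; "gripper_width": finger opening in m.
Only numpy, scipy, OpenCV 4.12 (cv2) and the standard library are available. Lean on these libraries where they do the work, as an engineer would, in place of code of your own. Each camera call takes 0.05 s, during which the arm holds its last target.

### The job

One of the three glass slips standing in the wooden rack has a small notch cut out of one top corner: the notch marks its frosted label end, and when you look at the slip with the notch at your upper right, the label face is towards you. Take that slip by its plain end, never touching the frosted end, and hold it still about 15 cm above the middle of the light pad, long edges level and tipped over by about 45 degrees from upright so that the label face is turned up towards the ceiling. Finish while still holding it there; leave the other two slips and everything else on the bench where they are.

Things in the scene. Friction and masses are not known exactly. Their poses are not given: they have to be found in the camera images.
- slip: notched slip: grey-green glass plate 110 x 60 mm, 8 mm thick, about 120 g, standing on a long edge in any of the rack's slots, lowest 16 mm in the slot, may lean a few degrees. Origin: middle of its lower edge; z up along its 60 mm height, x along its length to the PLAIN end, y straight out of the label face. Plain glass x = -20 to +55 mm; notch 12 x 12 mm in the top corner at the -x end
- slip_mid (a point): the middle of the notched slip: 30 mm above its lower edge, halfway along its length and thickness
- label_end: frosted end of the notched slip, rigid part of it: slip x = -55 to -20 mm, full height and thickness less the notch, matt pale coating on the label (+y) face only; same frame and origin as the slip. Not to be touched by the robot
- rack: wooden rack 132 mm (x) by 140 mm (y), 30 mm high, fixed to the bench, turned any way round; three open-topped slots along its x at y = -46, 0, +46 mm, each 10 mm wide, 114 mm long, floor 14 mm above the bench. Origin: centre of the underside
- pad: flat light pad, aluminium frame with white panel, 150 x 150 mm and 9 mm high, lying fixed on the bench. Origin: centre of the underside
- pad_center (a point): centre of the light pad's white upper face, 9 mm above the bench
- slip_nick: another glass slip of the same 110 x 8 x 60 mm in the rack, with a nick 14 mm wide and 10 mm deep in the MIDDLE of its top edge and whole corners; leave it. Origin: middle of its lower edge, axes as for the notched slip
- slip_plain: a third glass slip, same size, in the rack, without any notch or nick; leave it. Origin and axes likewise
- cup: small hammered copper bowl, 68 mm across, 45 mm high, loose on the bench between rack and pad; leave it. Origin: centre of the underside
- jar: small lidded amber glass jar, 44 mm across, 55 mm high, loose, between rack and pad; leave it. Origin: centre of the underside
- mallet: wooden mallet lying on the bench beyond the rack and pad, about 210 mm long, 42 mm high; leave it. Origin: under the middle of its head
- pliers: pliers lying on the bench, about 155 mm long, 10 mm high; leave them. Origin: under the middle
- file: hand tool with a thin steel blade and round handle lying on the bench, under 40 mm high; leave it
- bangle: brass bangle lying flat, 68 mm across, 12 mm high; leave it. Origin: centre of the underside
- block: steel bench block 70 x 45 x 40 mm; leave it. Origin: centre of the underside

How it is judged:
By the outcome, as a careful person would: the job done as asked, in the order asked, and still so for the second after the job is handed in, while the arm keeps its last pose, push and grip.
It also fails if it takes over 40 s, if anything falls off the work surface, if the arm or the gripper's body presses on something with over 40 N, if the wrist force passes 120 N, or if a joint passes its speed limit or range.

## Working session

There is one attempt and no reset: what is moved stays moved. The work goes in short steps, each a Python script; the robot and the scene stay as the last script left them, time stands still between calls to the robot, and variables do not carry over. Pictures are saved under pics/ and viewed, and the job is handed in when it is done.

```bash
ls; mkdir -p pics
cat > h.py <<'E'
import numpy as np, cv2
from station import env, effector, solver, viewer, workorder, search_frame, tip_of
def cam(name,fn=None):
    s=env.sense(); p,d=viewer.read_camera(name); i=viewer.camera_info(name)
    if fn: cv2.imwrite('pics/'+fn,p[:,:,::-1])
    if 'eye' in i: R=np.array(i['rotation']);e=np.array(i['eye'])
    else:
        T=np.array(i['T_tool_cam']);Rt=np.array(s['tcp_rot']);R=Rt@T[:3,:3];e=np.array(s['ee_pos'])+Rt@T[:3,3]
    return p,d,np.array(i['intrinsics']),R,e,i
def world(d,K,R,e):
    v,u=np.mgrid[0:d.shape[0],0:d.shape[1]]
    P=np.stack([(u-K[0,2])/K[0,0]*d,-(v-K[1,2])/K[1,1]*d,-d],-1)
    return P@R.T+e
E
python3 - <<'E'
from h import *
for n in ['scene','top','wrist']:
    p,d,K,R,e,i=cam(n,n+'0.png'); print(n,i)
    for o in ['slip','label_end','slip_nick','slip_plain','rack','pad_center','cup','jar']:
        print(o,[(np.round(x['at'],3),round(x['score'],2)) for x in tip_of(n,o)[:3]],[(np.round(x['at'],3),round(x['score'],2)) for x in search_frame(n,o)[:2]] if 'pad' not in o else '')
print(env.sense())
E
```

```text
pics
scene {'intrinsics': array([[435.63641645,   0.        , 316.70046931],
       [  0.        , 435.63641645, 197.65035495],
       [  0.        ,   0.        ,   1.        ]]), 'eye': array([ 1.14672373, -0.74067822,  0.67233515]), 'rotation': array([[ 0.75619764, -0.36415753,  0.54364918],
       [ 0.65422298,  0.43669596, -0.61748598],
       [-0.01254723,  0.82260922,  0.56846867]])}
slip [(array([0.503, 0.222, 0.011]), 0.44)] [(array([0.517, 0.205, 0.06 ]), 0.56), (array([ 0.401, -0.438,  0.038]), 0.49)]
label_end [] []
slip_nick [(array([0.569, 0.284, 0.01 ]), 0.7)] [(array([0.584, 0.268, 0.054]), 0.45)]
slip_plain [(array([0.541, 0.247, 0.015]), 0.65)] [(array([0.546, 0.238, 0.061]), 0.45)]
rack [(array([ 0.54 ,  0.254, -0.002]), 0.95)] [(array([0.559, 0.225, 0.03 ]), 0.7)]
pad_center [(array([ 0.53 , -0.266,  0.008]), 0.88)] 
cup [(array([ 0.456,  0.017, -0.001]), 0.89), (array([0.539, 0.249, 0.019]), 0.15)] [(array([0.454, 0.017, 0.035]), 0.88), (array([ 0.534, -0.279,  0.008]), 0.57)]
jar [(array([0.613, 0.012, 0.001]), 0.8)] [(array([ 0.619, -0.003,  0.034]), 0.6)]
top 
[... 1938 characters left out ...]
36293, -0.05629157]), 'joint_velocities': array([-0.0003154 ,  0.00035774, -0.00024251,  0.0001429 , -0.00086217,
       -0.00215856, -0.0001018 ]), 'tau': array([ 1.31429251e-04, -5.20407343e+01, -1.23623598e-02, -2.44049692e+01,
       -5.66534023e-02,  1.13527989e-02,  1.89941153e-05]), 'ee_pos': array([ 0.14993708, -0.6325025 ,  0.2145991 ]), 'tcp_rot': array([[-9.73035072e-01, -1.21782665e-05,  2.30657209e-01],
       [-2.30657207e-01, -8.97520136e-05, -9.73035069e-01],
       [ 3.25518294e-05, -9.99999996e-01,  8.45228521e-05]]), 'wrist_force': array([-0.40441766, -0.2658237 ,  0.58796813]), 'moment': array([ 0.02879498, -0.05217886, -0.00168288]), 'gripper_width': 0.09173246474277115}
```

Run:
```python
import cv2
for n,(r0,r1,c0,c1) in {'top':(80,280,100,320),'scene':(20,220,60,280)}.items():
    p=cv2.imread(f'pics/{n}0.png'); cv2.imwrite(f'pics/{n}0c.png',cv2.resize(p[r0:r1,c0:c1],None,fx=2.7,fy=2.7,interpolation=cv2.INTER_CUBIC))
```

```text
(no output)
```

View pics/scene0.png

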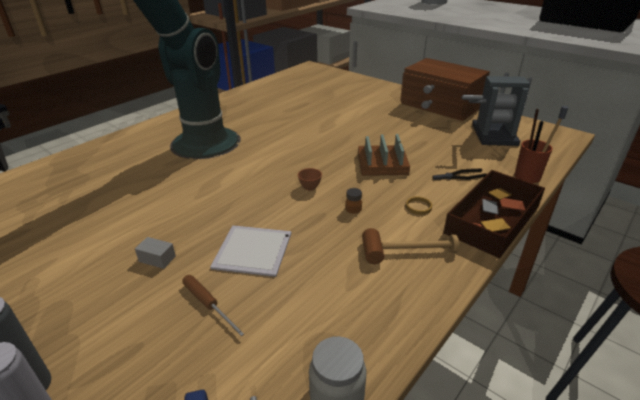

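View pics/top0.png

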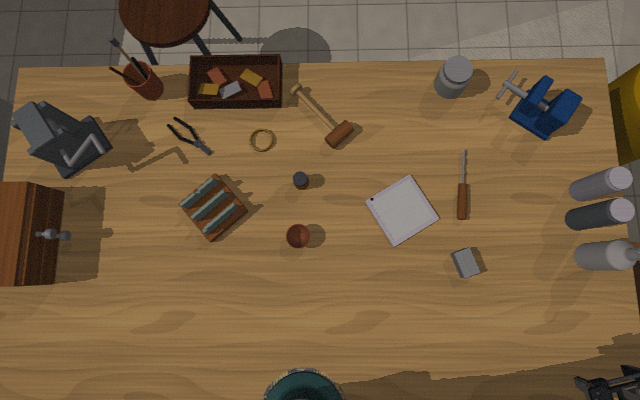

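Run:
```python
from h import *
p,d,K,R,e,i=cam('top'); W=world(d,K,R,e)
m=(abs(W[...,0]-.538)<.13)&(abs(W[...,1]-.252)<.13)
a=W[m&(W[...,2]>.02)&(W[...,2]<.04)]
r=cv2.minAreaRect((a[:,:2]*1000).astype(np.float32)); print('rack',r)
b=W[m&(W[...,2]>.045)]; print(len(b),b[:,2].max())
for c in [(0.502,.223),(.539,.25),(.571,.285)]:
    q=b[np.hypot(b[:,0]-c[0],b[:,1]-c[1])<.07]
q=b[:,:2]-b[:,:2].mean(0)
print(cv2.minAreaRect((b[:,:2]*1000).astype(np.float32)))
xs=np.array([.65,-.76,0]);xs/=np.linalg.norm(xs);ys=np.cross([0,0,1],xs)
for s in (1,-1):
    Rt=np.stack([s*xs,[0,0,-1],s*ys],1)
    for z in (.04,.2,.3): print(s,z,np.linalg.det(Rt),solver.inverse_kinematics(np.array([.52,.2,z]),Rt))
for yaw in np.arange(0,360,30):
    yh=np.array([np.cos(np.radians(yaw)),np.sin(np.radians(yaw)),0]);zz=np.array([0,0,1.])
    y=(yh+zz)/2**.5; z=(zz-yh)/2**.5; x=np.cross(y,z)
    for s in (1,-1):
        Rt=np.stack([s*x,-z,s*y],1); pos=np.array([.527,-.267,.159])+.025*x-(-z)*0+z*0.011-z*.019
        k=solver.inverse_kinematics(pos,Rt)
        if k is not None: print('fin',yaw,s,np.round(k,2))
```

```text
rack ((538.3633422851562, 251.40631103515625), (141.6817626953125, 131.99606323242188), 41.201412200927734)
782 0.07896431488373978
((538.438232421875, 251.07162475585938), (102.92625427246094, 111.24729919433594), 41.77194595336914)
1 0.04 1.0 [ 0.33694364  0.88348237 -1.06648761  1.89861653  0.953447    0.97895825
 -0.47643894]
1 0.2 1.0 [ 0.33791825  0.55149089 -1.02136096  1.80094949  0.52759032  1.09200753
 -0.16429307]
1 0.3 1.0 [ 0.44877155  0.50471279 -1.19269386  1.68253122  0.48637244  1.2922119
 -0.1328648 ]
-1 0.04 1.0 [-0.93010599  0.63885665  0.65772183  1.98050688 -0.58666069  0.71877461
 -2.34520314]
-1 0.2 1.0 [-1.1198865   0.42568104  0.89240616  1.89090715 -0.3896443   1.00917053
 -2.49229401]
-1 0.3 1.0 [-1.14469936  0.28990636  0.88904971  1.77683764 -0.24150559  1.18922911
 -2.61917746]
fin 0 1 [ 1.7   0.84 -1.3   2.21  1.73  0.26 -0.83]
fin 0 -1 [ 1.7   0.84 -1.3   2.21  1.73  0.26  2.31]
fin 30 1 [ 1.4   0.64 -0.76  1.97 -0.67  0.55  1.87]
fin 30 -1 [ 0.99  0.51 -0.23  2.   -1.07  0.75 -0.96]
fin 60 1 [ 1.3   0.8  -0.77  1.68 -0.3   0.98  1.91]
fin 60 -1 [ 0.9
[... 317 characters left out ...]
-1 [ 0.54  0.93 -0.24  1.18  0.04  1.83 -0.21]
fin 180 1 [ 0.14  0.87  0.23  1.3   0.07  1.74 -2.8 ]
fin 180 -1 [ 0.42  0.89 -0.27  1.27  0.33  1.8   0.1 ]
fin 210 1 [ 0.07  0.75  0.1   1.51  0.4   1.53 -2.6 ]
fin 210 -1 [ 0.36  0.79 -0.35  1.48  0.62  1.65  0.35]
fin 240 1 [ 0.11  0.62 -0.1   1.78  0.76  1.31 -2.49]
fin 240 -1 [ 0.35  0.66 -0.42  1.76  0.89  1.43  0.55]
fin 270 1 [ 0.34  0.5  -0.39  2.05  1.18  1.1  -2.43]
fin 270 -1 [ 0.35  0.5  -0.41  2.05  1.19  1.11  0.71]
fin 300 1 [ 0.19  0.33 -0.08  2.3   1.62  0.62 -2.38]
fin 300 -1 [-0.25  0.34  0.43  2.33  1.61  0.46  0.73]
fin 330 1 [ 1.49  0.75 -1.31  2.33  2.09  0.77 -1.82]
fin 330 -1 [ 1.49  0.75 -1.31  2.33  2.09  0.77  1.32]
```

View pics/top0c.png

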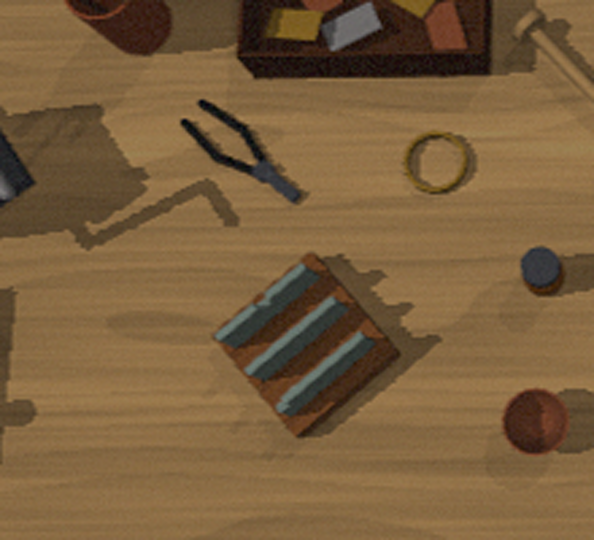

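```bash
cat >> h.py <<'E'
th=np.radians(41.3)
ys=np.array([np.cos(th),np.sin(th),0]); xs=np.cross(ys,[0,0,1.])
Rg=np.stack([-xs,[0,0,-1.],-ys],1)
def st():
    s=env.sense(); print('t',round(s['t'],2),'p',np.round(s['ee_pos'],4),'F',np.round(s['wrist_force'],1),'M',np.round(s['moment'],2),'w',round(s['gripper_width'],4),'q',np.round(s['joint_positions'],2)); return s
E
python3 - <<'E'
from h import *
print(xs)
env.reach(np.array([.4975,.1797,.26]),Rg); st()
p,d,K,R,e,i=cam('wrist','w1.png'); np.savez('w1.npz',d=d,K=K,R=R,e=e)
for o in ['slip','label_end','slip_mid','slip_plain','slip_nick']:
        print(o,[(np.round(x['at'],3),round(x['score'],2)) for x in tip_of('wrist',o)[:3]])
st()
E
```

```text
[ 0.66000167 -0.75126413  0.        ]
t 5.55 p [0.4978 0.179  0.2601] F [ 0.8  0.6 -0. ] M [ 0.11 -0.03  0.01] w 0.0921 q [-1.15  0.27  0.89  1.89 -0.24  1.09 -2.59]
slip [(array([0.501, 0.225, 0.014]), 0.69)]
label_end []
slip_mid [(array([0.507, 0.226, 0.046]), 0.93)]
slip_plain [(array([0.54 , 0.251, 0.013]), 0.8)]
slip_nick [(array([0.571, 0.287, 0.019]), 0.57)]
t 5.85 p [0.4976 0.1794 0.26  ] F [ 0.5 -0.1  0.3] M [ 0.11 -0.04  0.04] w 0.0919 q [-1.15  0.27  0.89  1.89 -0.24  1.09 -2.59]
```

View pics/w1.png

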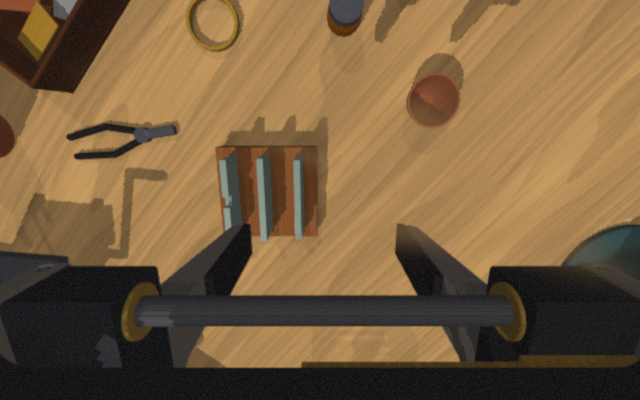

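Run:
```python
from h import *
z=np.load('w1.npz'); W=world(z['d'],z['K'],z['R'],z['e'])
p=cv2.imread('pics/w1.png')
c=np.array([.538,.2515,0]); L=W-c; lx=L@xs; ly=L@ys
m=(abs(lx)<.08)&(abs(ly)<.08)&(z['d']>0)
for n,y0 in (('t',-.046),('m',0),('n',.046)):
    q=m&(abs(ly-y0)<.015)&(W[...,2]>.045)
    print(n,q.sum(),'lx',np.percentile(lx[q],[0,2,50,98,100]).round(4),'zmax',W[...,2][q].max().round(4))
    for zz in (.035,.045,.055,.065,.07):
        k=m&(abs(ly-y0)<.015)&(abs(W[...,2]-zz)<.005)
        if k.sum()>5: print(zz,k.sum(),np.percentile(ly[k],[2,50,98]).round(4))
    k=q&(W[...,2]>.069); print('top fit',np.polyfit(lx[k],ly[k],1),)
    for a in np.arange(-.06,.06,.01):
        k=q&(lx>a)&(lx<=a+.01)
        if k.sum(): print(round(a,3),W[...,2][k].max().round(4),end='; ')
    print()
rk=m&(abs(W[...,2]-.03)<.006); print('rack',cv2.minAreaRect((W[rk][:,:2]*1000).astype(np.float32)))
cv2.imwrite('pics/w1c.png',cv2.resize(p[130:260,200:340],None,fx=4.5,fy=4.5,interpolation=cv2.INTER_CUBIC))
```

```text
t 10594 lx [-0.057  -0.0141  0.0521  0.0559  0.0568] zmax 0.3879
0.035 100 [-0.0593 -0.0495 -0.0317]
0.045 41 [-0.0495 -0.0493 -0.0445]
0.055 64 [-0.0496 -0.0493 -0.0438]
0.065 74 [-0.0495 -0.0492 -0.0413]
0.07 510 [-0.0495 -0.0456 -0.0415]
top fit [-0.17564771 -0.03565176]
-0.06 0.0619; -0.05 0.0744; -0.04 0.074; -0.03 0.0749; -0.02 0.0748; -0.01 0.0741; 0.0 0.0742; 0.01 0.305; 0.02 0.3199; 0.03 0.3233; 0.04 0.3646; 0.05 0.3879; 
m 7433 lx [-0.0546 -0.0335  0.0561  0.0611  0.0616] zmax 0.3833
0.035 143 [-0.0144 -0.0034  0.0138]
0.045 114 [-0.0037 -0.0034  0.0014]
0.055 121 [-0.0036 -0.0033  0.0001]
0.065 138 [-0.0037 -0.0033  0.0003]
0.07 617 [-0.0036 -0.0001  0.0045]
top fit [-0.07562178 -0.00242948]
-0.06 0.074; -0.05 0.074; -0.04 0.0749; -0.03 0.0735; -0.02 0.0742; -0.01 0.0739; 0.0 0.0743; 0.01 0.0742; 0.02 0.0749; 0.03 0.0743; 0.04 0.3725; 0.05 0.3833; 
n 881 lx [-0.0416 -0.0356  0.013   0.054   0.0543] zmax 0.0745
0.035 185 [0.0325 0.0426 0.0552]
0.045 168 [0.0422 0.0427 0.0453]
0.055 169 [0.042  0.0426 0.0463]
0.065 215 [0.0421 0.0428 0.0499]
0.07 491 [0.0422 0.0455 0.0505]
top fit [-0.00690016  0.04619842]
-0.05 0.0455; -0.04 0.0737; -0.03 0.0744; -0.02 0.0744; -0.01 0.0741; 0.0 0.074; 0.01 0.0744; 0.02 0.0745; 0.03 0.074; 0.04 0.0745; 0.05 0.074; 
rack ((538.4219970703125, 252.13645935058594), (140.23826599121094, 131.79244995117188), 41.12876510620117)
```

View pics/w1c.png

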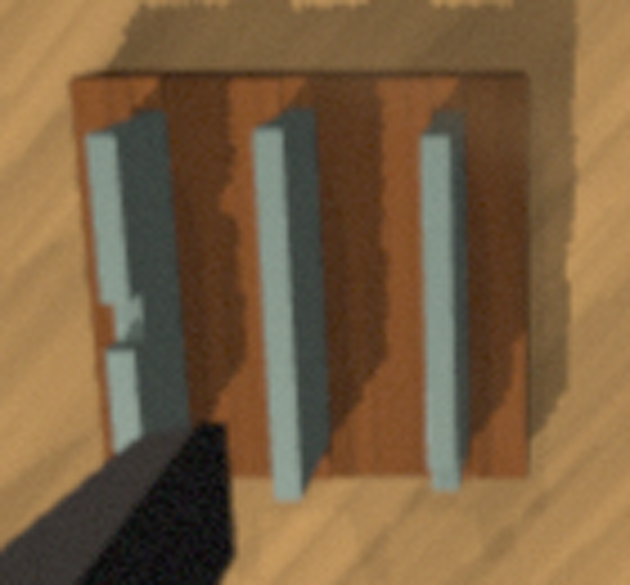

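View pics/scene0c.png

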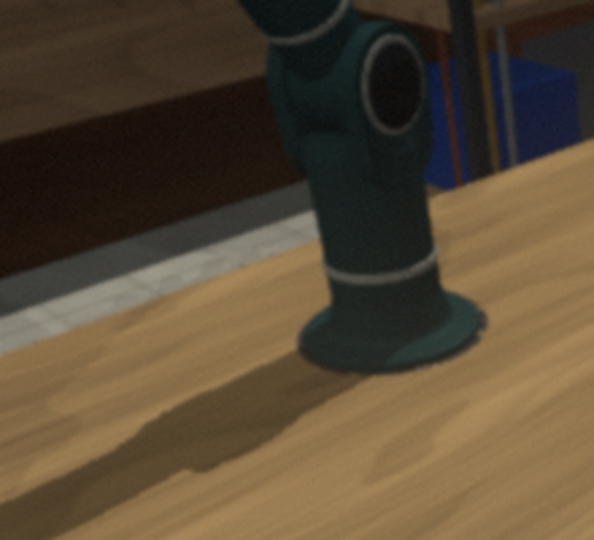

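```bash
cat >> h.py <<'E'
c0=np.array([.5383,.2517,0])
def P(lx,ly,z): return c0+lx*xs+ly*ys+np.array([0,0,z])
E
python3 - <<'E'
from h import *
env.movel(P(.027,-.0775,.105),Rg,rate=.15); st()
p,d,K,R,e,i=cam('wrist','w2.png'); np.savez('w2.npz',d=d,K=K,R=R,e=e)
W=world(d,K,R,e);L=W-c0;lx=L@xs;ly=L@ys
# finger region
E
```

```text
t 7.03 p [0.4986 0.1804 0.1058] F [-0.1 -0.2  0.7] M [ 0.07 -0.01  0.02] w 0.0918 q [-1.    0.5   0.75  2.02 -0.47  0.8  -2.4 ]
```

View pics/w2.png

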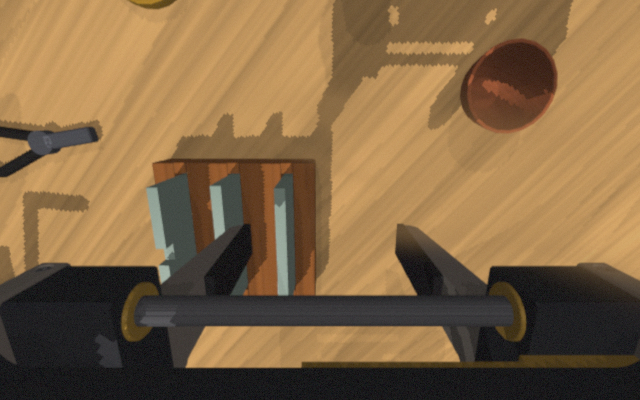

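Run:
```python
from h import *
z=np.load('w2.npz'); W=world(z['d'],z['K'],z['R'],z['e'])
L=W-c0; lx=L@xs; ly=L@ys; Z=W[...,2]
for sl in (slice(150,320),slice(320,520)):
    m=np.zeros(Z.shape,bool); m[220:300,sl]=1
    m&=(Z>.1)&(Z<.16)
    print(m.sum(),'ly',np.percentile(ly[m],[1,5,50,95,99]).round(4),'lx',np.percentile(lx[m],[1,50,99]).round(4),'z',Z[m].min())
for y0 in (-.046,0):
    for a,b in ((.04,.05),(.03,.04),(.05,.055)):
        k=(abs(ly-y0)<.015)&(lx>a)&(lx<b)&(Z>.066)&(Z<.08)
        if k.sum(): print(y0,a,k.sum(),np.percentile(ly[k],[2,50,98]).round(4))
```

```text
2285 ly [-0.0321 -0.032  -0.0314 -0.0186 -0.0166] lx [0.0187 0.0376 0.0394] z 0.10326120881822781
2302 ly [-0.1387 -0.1367 -0.1241 -0.1234 -0.1233] lx [0.0188 0.0376 0.0392] z 0.10297979864575849
-0.046 0.04 165 [-0.0498 -0.0461 -0.0418]
-0.046 0.03 155 [-0.0497 -0.0462 -0.0419]
-0.046 0.05 81 [-0.0498 -0.0458 -0.0419]
0 0.04 187 [-0.0039 -0.001   0.004 ]
0 0.03 182 [-0.0039 -0.0008  0.0042]
0 0.05 97 [-0.0042 -0.0008  0.0042]
```

Run:
```python
from h import *
env.movel(P(.027,-.0775,.040),Rg,rate=.12); s=st()
env.movel(P(.027,-.0845,.040),Rg,rate=.05); s=st()
effector.grasp(3); s=st()
w0=s['gripper_width']
if w0>.06:
    env.movel(P(.027,-.0795,.040),Rg,rate=.05); s=st()
    env.pause(.1); st()
```

```text
t 7.78 p [0.4984 0.1802 0.0404] F [-0.5  0.4 -0.4] M [ 0.12 -0.02 -0.04] w 0.0921 q [-0.92  0.6   0.65  2.05 -0.58  0.68 -2.31]
t 8.07 p [0.4925 0.1756 0.0405] F [-0.3  0.2 -0.2] M [ 0.13 -0.01 -0.03] w 0.0914 q [-0.92  0.59  0.65  2.06 -0.58  0.67 -2.31]
t 8.53 p [0.4948 0.1775 0.0406] F [ 3.8  4.8 -2.2] M [ 1.01 -0.98  0.01] w 0.0761 q [-0.92  0.59  0.65  2.06 -0.58  0.67 -2.31]
t 8.78 p [0.4984 0.1806 0.0405] F [ 4.8  4.6 -0.6] M [ 1.06 -1.02 -0.01] w 0.0667 q [-0.92  0.6   0.65  2.05 -0.58  0.68 -2.31]
t 8.88 p [0.4983 0.1806 0.0405] F [ 3.5  4.2 -1.3] M [ 1.   -1.03  0.04] w 0.0672 q [-0.92  0.6   0.65  2.05 -0.58  0.68 -2.31]
```

Run:
```python
from h import *
for ly in (-.070,-.058,-.049,-.046):
    env.movel(P(.027,ly,.040),Rg,rate=.06); st()
p,d,K,R,e,i=cam('wrist','w3.png')
```

```text
t 9.19 p [0.5049 0.1867 0.0402] F [ 4.7  5.2 -2.1] M [ 1.18 -1.03 -0.02] w 0.0489 q [-0.92  0.61  0.65  2.03 -0.58  0.69 -2.32]
t 9.54 p [0.5137 0.1942 0.04  ] F [ 4.2  4.7 -3.4] M [ 1.09 -1.02  0.01] w 0.0256 q [-0.92  0.62  0.65  2.   -0.58  0.7  -2.33]
t 9.84 p [0.5198 0.1996 0.04  ] F [ 2.8  3.  -1.8] M [ 0.86 -0.58 -0.02] w 0.0108 q [-0.92  0.64  0.65  1.98 -0.58  0.71 -2.34]
t 10.09 p [0.5216 0.2011 0.0399] F [ 2.2  3.  -1.3] M [ 0.71 -0.55 -0.06] w 0.0082 q [-0.92  0.64  0.65  1.98 -0.58  0.72 -2.34]
```

View pics/w3.png

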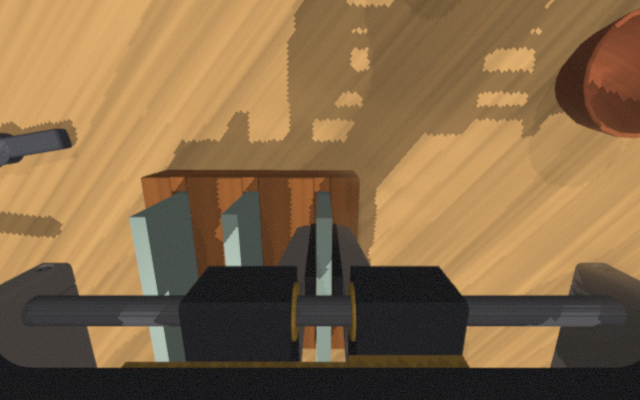

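Run:
```python
from h import *
effector.grasp(30); st()
env.movel(P(.027,-.046,.12),Rg,rate=.08); st()
env.movel(P(.027,-.046,.26),Rg,rate=.15); st()
p,d,K,R,e,i=cam('wrist','w4.png'); np.savez('w4.npz',d=d,K=K,R=R,e=e)
p,d,K,R,e,i=cam('top','t4.png')
st()
xsl,ysl=xs,ys
for yaw in np.arange(0,360,15):
    yh=np.array([np.cos(np.radians(yaw)),np.sin(np.radians(yaw)),0]);zz=np.array([0,0,1.])
    y=(yh+zz)/2**.5; z=(zz-yh)/2**.5; x=np.cross(y,z)
    Rt=np.stack([-x,-z,-y],1); pos=np.array([.527,-.267,.159])+.027*x-.006*z
    k=solver.inverse_kinematics(pos,Rt)
    if k is not None: print('fin',yaw,np.round(k,2),np.abs(k-env.sense()['joint_positions']).max().round(2))
```

```text
t 10.36 p [0.5217 0.2011 0.04  ] F [ 3.   3.2 -2.3] M [ 0.84 -0.79 -0.12] w 0.008 q [-0.92  0.64  0.65  1.98 -0.58  0.72 -2.34]
t 11.51 p [0.5211 0.201  0.1195] F [-1.   0.4 -1.5] M [ 0.1  -0.01  0.03] w 0.0078 q [-1.01  0.52  0.75  1.94 -0.47  0.86 -2.43]
t 12.59 p [0.5209 0.2009 0.2591] F [-1.2 -0.4 -1.1] M [ 0.08 -0.05  0.02] w 0.0078 q [-1.12  0.34  0.87  1.82 -0.29  1.11 -2.57]
t 12.69 p [0.521  0.2009 0.259 ] F [-0.7  0.1 -1.9] M [ 0.07 -0.05 -0.05] w 0.0079 q [-1.12  0.34  0.87  1.82 -0.29  1.11 -2.57]
fin 0 [-0.3   0.83  1.35  2.31  4.39  1.27 -1.  ] 4.68
fin 15 [ 1.15  0.46 -0.45  2.12 -1.26  0.49 -0.98] 2.27
fin 30 [ 0.64  0.49  0.21  2.02 -1.25  0.92 -0.85] 1.76
fin 45 [ 0.64  0.57  0.21  1.87 -1.07  1.1  -0.82] 1.77
fin 60 [ 0.2   0.81  0.86  1.75 -1.23  1.58 -0.56] 2.01
fin 75 [ 0.21  0.88  0.84  1.61 -1.12  1.7  -0.46] 2.11
fin 90 [ 0.23  0.91  0.76  1.48 -0.98  1.77 -0.36] 2.21
fin 105 [ 0.23  0.94  0.7   1.36 -0.84  1.83 -0.25] 2.32
fin 120 [ 0.8   0.94 -0.45  1.22 -0.08  1.7  -0.64] 1.93
fin 135 [ 0.82  1.02 -0.68  1.16  0.17  1.81 -0.6 ] 1.97
fin 150 [ 0.53  0.93 -0.23  1.17  0.04  1.83 -0.21] 2.36
fin 165 [ 0.09  0.93  0.46  1.24 -0.18  1.81  0.29] 2.86
fin 180 [ 0.05  0.89  0.37  1.3  -0.    1.73  0.41] 2.98
fin 195 [0.03 0.83 0.28 1.39 0.18 1.63 0.5 ] 3.07
fin 210 [0.01 0.76 0.18 1.51 0.36 1.52 0.57] 3.14
fin 225 [ 0.65  0.9  -0.89  1.59  1.01  1.8   0.27] 2.84
fin 240 [ 0.65  0.83 -0.89  1.74  1.11  1.68  0.4 ] 2.97
fin 255 [ 0.79  0.88 -1.11  1.88  1.34  1.71  0.48] 3.05
fin 270 [ 0.95  1.   -1.33  2.02  1.58  1.78  0.62] 3.18
fin 285 [ 0.78  0.57 -0.89  2.16  1.51  1.17  0.75] 3.32
fin 300 [-0.62  0.44  0.89  2.35  1.63  0.26  0.66] 3.23
fin 315 [-0.32  0.33  0.66  2.41  2.46  0.28  0.19] 2.75
fin 330 [ 0.63  0.29 -0.23  2.37  2.73  0.33  0.36] 3.01
fin 345 [ 1.33  0.46 -0.86  2.3   2.86  0.23  0.7 ] 3.27
```

View pics/w4.png

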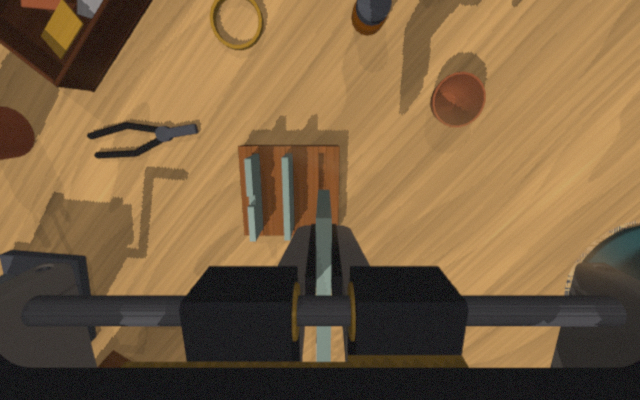

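View pics/t4.png

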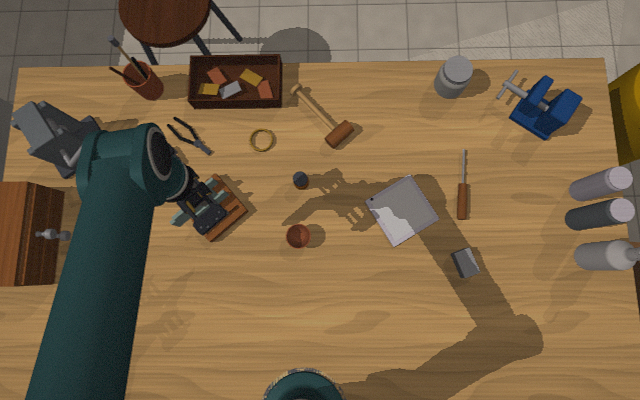

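Run:
```python
from h import *
z=np.load('w4.npz'); W=world(z['d'],z['K'],z['R'],z['e'])
L=W-c0; lx=L@xs; ly=L@ys; Z=W[...,2]
m=(abs(ly+.046)<.008)&(lx>.036)&(lx<.06)&(Z>.2)&(Z<.31)
m[240:]=0
print(m.sum(),Z[m].max())
for a in np.arange(.036,.058,.004):
    k=m&(lx>a)&(lx<=a+.004)
    if k.sum(): print(a.round(3),k.sum(),np.percentile(Z[k],[50,90,98]).round(4),np.percentile(ly[k],[2,98]).round(4))
yaw=np.radians(45)
yh=np.array([np.cos(yaw),np.sin(yaw),0]);zz=np.array([0,0,1.])
y=(yh+zz)/2**.5; zs=(zz-yh)/2**.5; x=np.cross(y,zs)
Rt=np.stack([-x,-zs,-y],1); pos=np.array([.5275,-.2675,.159])+.027*x-.004*zs
np.savez('fin.npz',Rt=Rt,pos=pos)
env.reach(pos+[0,0,.08],Rt); st()
p,d,K,R,e,i=cam('top','t5.png'); np.savez('t5.npz',d=d,K=K,R=R,e=e)
for o in ['slip','slip_mid','label_end','pad_center','slip_plain','slip_nick']:
        print(o,[(np.round(x['at'],3),round(x['score'],2)) for x in tip_of('top',o)[:3]])
cam('scene','s5.png'); print([(np.round(x['at'],3),round(x['score'],2)) for x in tip_of('scene','pad_center')[:3]])
st()
```

```text
909 0.29347706012760516
0.036 175 [0.2711 0.2797 0.282 ] [-0.0538 -0.0382]
0.04 59 [0.2916 0.2926 0.293 ] [-0.0511 -0.0434]
0.044 119 [0.2918 0.2924 0.2929] [-0.051  -0.0435]
0.048 118 [0.2917 0.2924 0.2927] [-0.051  -0.0435]
0.052 438 [0.272  0.291  0.2923] [-0.0512 -0.0435]
t 14.49 p [ 0.5494 -0.283   0.2362] F [ 0.2 -0.  -1.4] M [-0.55  0.62 -0.04] w 0.0082 q [ 0.47  0.47  0.43  1.84 -1.06  1.25 -0.91]
slip [(array([ 0.541, -0.247,  0.219]), 0.71), (array([0.537, 0.253, 0.016]), 0.59)]
slip_mid [(array([ 0.526, -0.268,  0.234]), 0.58)]
label_end [(array([ 0.539, -0.248,  0.217]), 0.59)]
pad_center [(array([ 0.526, -0.269,  0.007]), 0.67)]
slip_plain [(array([0.536, 0.251, 0.015]), 0.54), (array([0.607, 0.011, 0.001]), 0.44)]
slip_nick [(array([0.574, 0.284, 0.017]), 0.74)]
[(array([ 0.531, -0.263,  0.009]), 0.7)]
t 14.94 p [ 0.5487 -0.2843  0.2362] F [ 0.9  0.7 -0.9] M [-0.57  0.62 -0.01] w 0.0077 q [ 0.47  0.47  0.43  1.84 -1.06  1.25 -0.91]
```

View pics/t5.png

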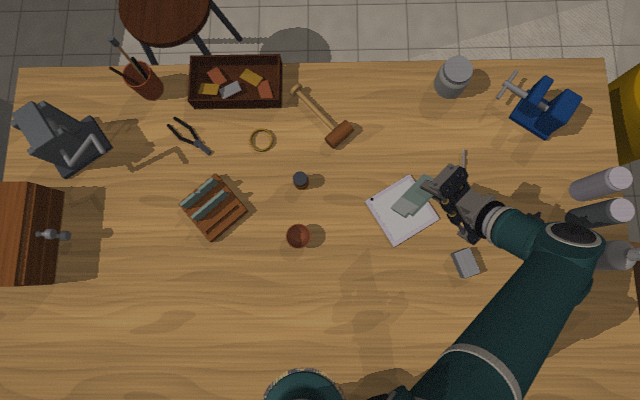

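View pics/s5.png

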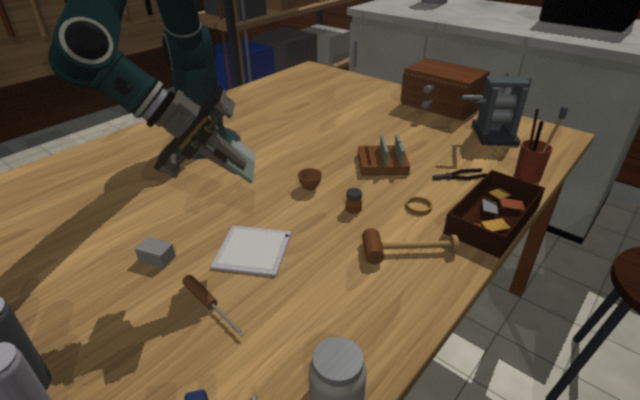

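Run:
```python
from h import *
f=np.load('fin.npz')
env.movel(f['pos'],f['Rt'],rate=.1); env.pause(.3); s=st()
p,d,K,R,e,i=cam('top','t6.png')
W=world(d,K,R,e); 
cv2.imwrite('pics/t6c.png',cv2.resize(p[160:260,350:490,::-1],None,fx=5,fy=5,interpolation=cv2.INTER_CUBIC))
Rt=f['Rt']; x,zs,y=-Rt[:,0],-Rt[:,1],-Rt[:,2]
mid=np.array([.5275,-.2675,.159]); L=W-mid
lx,lz,ly=L@x,L@zs,L@y
m=(abs(ly-.004)<.012)&(lx>-.06)&(lx<.012)&(abs(lz)<.035)
pts=L[m]@np.stack([x,zs,y],1)
A=np.c_[pts[:,:2],np.ones(len(pts))]; c=np.linalg.lstsq(A,pts[:,2],rcond=None)[0]
print(len(pts),'face fit slopes x,z (deg)',np.degrees(c[:2]).round(2),'off',c[2].round(4),'lx',pts[:,0].min(),'lz',np.percentile(pts[:,1],[1,99]).round(4))
for a in np.arange(-.06,.01,.01):
    k=pts[(pts[:,0]>a)&(pts[:,0]<=a+.01)]
    if len(k): print(a.round(3),np.percentile(k[:,1],[2,98]).round(4))
# pad centre
k=(abs(W[...,2]-.009)<.004)&(abs(W[...,0]-.527)<.12)&(abs(W[...,1]+.267)<.12)
print(cv2.minAreaRect((W[k][:,:2]*1000).astype(np.float32)))
```

```text
t 16.19 p [ 0.5488 -0.2847  0.1567] F [-0.8 -0.4 -0.6] M [-0.57  0.62  0.02] w 0.0079 q [ 0.51  0.59  0.4   1.88 -1.15  1.18 -0.77]
579 face fit slopes x,z (deg) [ 0.21 -1.79] off 0.0032 lx -0.05633776531868608 lz [-0.0289  0.0326]
-0.06 [-0.0271  0.0195]
-0.05 [-0.0272  0.0308]
-0.04 [-0.0279  0.0325]
-0.03 [-0.0266  0.0315]
-0.02 [-0.027   0.0321]
-0.01 [-0.0287  0.0317]
0.0 [-0.0272  0.032 ]
((523.5144653320312, -266.51873779296875), (227.93565368652344, 226.87315368652344), 1.9648923873901367)
```

View pics/t6c.png

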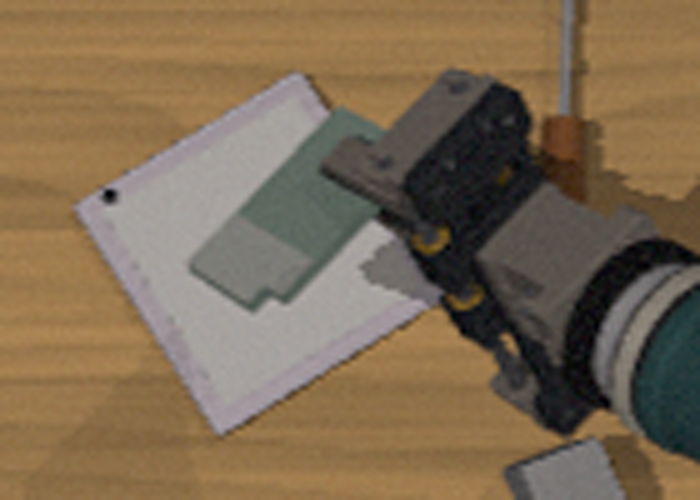

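Run:
```python
from h import *
i=viewer.camera_info('top');K=i['intrinsics'];R=i['rotation'];e=i['eye']
r=R@np.array([(402.2-K[0,2])/K[0,0],-(210.6-K[1,2])/K[1,1],-1]); print(e+r*(.009-e[2])/r[2])
s=st(); print(np.abs(s['joint_velocities']).max())
for o in ['slip_mid','slip_plain','slip_nick','cup','jar']:
    viewer.read_camera('top') if o=='slip_mid' else 0
    print(o,[(np.round(x['at'],3),round(x['score'],2)) for x in tip_of('top',o)[:2]])
```

```text
[ 0.52632688 -0.27091012  0.009     ]
t 16.24 p [ 0.5487 -0.2847  0.1566] F [ 0.6  0.3 -1.5] M [-0.56  0.65 -0.02] w 0.008 q [ 0.51  0.59  0.4   1.88 -1.15  1.18 -0.77]
0.0022486829985599874
slip_mid [(array([ 0.527, -0.268,  0.157]), 0.98)]
slip_plain [(array([0.537, 0.253, 0.013]), 0.6)]
slip_nick [(array([0.572, 0.283, 0.016]), 0.93), (array([ 0.735,  0.126, -0.003]), 0.58)]
cup [(array([0.451, 0.015, 0.004]), 0.92)]
jar [(array([0.607, 0.013, 0.004]), 0.58)]
```

Run:
```python
from h import *
print(workorder.finish_job()); st()
```

```text
the job is handed in; nothing more can be done
None
the job is handed in; nothing more can be done
```

I took the notched slip by its plain end and it is now held still about 15 cm above the middle of the light pad. The job was handed in at about 16.7 s.

**Grasp:** The open fingers would have hit the neighbouring slip. I lowered one finger into the gap beside the notched slip and closed at 3 N while shifting the arm sideways. I then gripped at 30 N and lifted. The finger pads sat about 17–37 mm towards the plain end from the slip's middle, so the nearest pad edge was about 35 mm from the frosted area.

**Last checks before handing in:**

| Check | Result |
|---|---|
| Middle of the slip | (0.527, -0.268, 0.157), about 15 cm above the pad's face |
| Pad centre | about (0.527, -0.268); readings from the two cameras and the picture agree to about 4 mm |
| Long edges | within about 0.2° of the commanded level line (from the face-plane fit) |
| Tilt | within about 2° of 45° |
| Label | pale frosted face seen turned up in the top picture, with the notch at the free end |
| Slip width in the fingers | 8 mm, arm at rest |
| Other two slips, cup and jar | same places as at the start, to within the detector's error |

**What was off or not checked:**
- My depth-based outline of the pad failed because it picked up the bench as well. I used the trained network's and the picture's values for its centre instead.
- I checked the mallet, pliers, file, bangle and block only by looking at the pictures.
- The slip leaned about 7–8° in its slot during the sideways closing, before it was gripped from both sides.

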